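# Bring the battery monitor back on, earth first

## Task

Bring the battery monitor back on with the fingertips only, using a light touch each time and gripping nothing: first touch the earth stud (the steel stud with three brass nuts), then press the yellow reset button on the grey shunt block fully in, and last press down the raised end of the red rocker switch on the monitor panel until it has fully flipped over. Leave the black cell, the white terminal guard and the orange insulator standing where they are.

Things in the scene. Friction and masses are not known exactly. Their poses are not given: they have to be found in the camera images.
- earth_stud: Upright 12 mm steel stud with three brass hexagon nuts (21 mm across, one above another, 5 to 35 mm above the origin); its tip is 50 mm above the origin. Origin: foot of the stud on its axis, 32 mm above the shelf. It stands on a fixed black rubber insulator, 60 mm diameter, 32 mm tall. Touching stud or nuts counts.
- stud_top (a point): Centre of the flat tip of the steel stud, 82 mm above the shelf. The stud gives downward under a push (about 1 N to start, 9 N at its limit of 5 mm) and springs back.
- shunt: Grey aluminium shunt block, 62 x 124 x 34 mm (x, y, z), fixed to the shelf. Origin: centre of its underside; z up. Two steel bolt heads, 45 mm either side of the centre along its y, rise to 42 mm; a black collar, 32 mm diameter, surrounds the reset button at the centre and rises to 38 mm.
- button_top (a point): Centre of the top of the round yellow reset button (20 mm diameter) in the middle of the shunt block; 48 mm above the shelf when out, 42 mm when fully in. Moves with the button.
- reset_button (a joint): Travel of the reset button, m: 0 out, 0.006 fully in (a firm stop). It slides straight down against about 3 N of friction and stays where it is left.
- panel: Grey monitor panel, a flat box 100 x 170 x 36 mm (x, y, z), fixed to the shelf. Origin: centre of its underside; z up. A black screen lies flat on its +y half (top 40 mm above the shelf), the red rocker on its -y half in a 60 x 36 mm black bezel (top 39 mm above the shelf).
- rocker_pivot (a point): Middle of the rocker's axis, 46 mm above the shelf, fixed in the panel; the axis runs along the panel's y. The rocker is a shallow V, 26 mm wide, of two halves each 25 mm long. Off: the half towards the panel's -x is level at 46 mm, the half towards its +x slopes up to 55 mm at its end.
- rocker_raised_end (a point): Point on the top of the rocker's half towards the panel's +x (the raised half while off), 21 mm out from the pivot along that half; moves with the rocker.
- rocker (a joint): Angle of the rocker, rad: 0 off (half towards the panel's +x raised), 0.36 fully on (that half pressed level at 46 mm, the other raised; a firm stop). Friction of 0.06 N m, so about 3 N at the end of the half; it stays where it is left.
- cell: Loose stubby black polymer cell with a blue band, 44 x 64 x 62 mm (67 mm over its two terminals), 0.35 kg, standing beside the panel. Origin: centre of its underside. Bystander.
- guard: Loose white nylon terminal guard, an upside-down channel 34 x 80 x 28 mm, 60 g, near the shunt block. Origin: centre of its underside. Bystander.
- spacer: Loose orange spool-shaped insulator, 36 mm diameter, 40 mm tall, 80 g, near the earth stud. Origin: centre of its underside. Bystander.
Mind the look-alikes: they are no part of the job. What is shaped like the part that bears earth_stud but green is not meant. There is more than one size of the shunt; the one meant has the size given above.

How it is judged:
By the outcome, as a careful person would: the job done as asked, in the order asked, and still so for the second after the job is handed in, with the robot touching nothing.
It also fails if it takes over 45 s, if anything falls off the work surface, if the arm or the gripper's body presses on something with over 40 N, if the wrist force passes 120 N, or if a joint passes its speed limit or range.

## Robot

A 6-joint arm with a two-finger parallel gripper is mounted at the origin on the work surface. World frame = base frame: x ahead of the robot, y to its left, z up, the work surface at z = 0. Lengths are in mm, angles in rad, forces in N, time in s.
With the tool pointing down it reaches from about 300 to 1000 mm from the base axis. Payload 5.1 kg.
Tool frame: the origin (TCP) lies midway between the tips of the shut fingers; the grasp point (between the pads) lies arm.pinch_z behind it (arm.pinch_z is the distance from the TCP to the grasp point, in mm); z points along the fingers, y is the line along which they close (so a half turn about z gives the same grasp; the last joint's range is limited). The gripper opens to 95 mm and grips with 3 to 60 N. Pads are 20 mm wide; open, the fingers measure 119 mm over their backs; the gripper's body (75 mm by 180 mm) begins 59 mm behind the grasp point.
Start: joints at [-1.349, 0.124, 1.65, -0, 1.367, -0.083], TCP at [195.034, -620.037, 214.656] pointing down, gripper open.
Joint ranges: [-2.61, 2.61], [-1.02, 2.33], [0.03, 2.71], [-1.35, 4.49], [0.32, 2.68], [-2.91, 2.91]. Speed limits (rad/s): [2.57, 2.57, 3.14, 3.14, 3.14, 3.14].

## Interface

Orientations are given as a rotation vector (axis times angle).
In Python, from cell import arm gives the robot as it stands. Calls block until the motion is done:
- arm.move_pose(position, orientation): joint-space move of the TCP to a pose.
- arm.servo_line(position, orientation=None, v=150, contact_N=None): straight line of the TCP; orientation=None keeps the orientation; v is the mean speed in mm/s. With contact_N (N) it stops when the force on the tool has changed by that much, and returns True; else False.
- arm.set_joints(angles): joint-space move.
- arm.ungrasp() and arm.close(): open the fingers fully, or close them until they stop; the grip force is fixed at half the most.
- arm.hold(seconds).
- arm.inverse_kinematics(position, orientation): joint angles nearest the present ones, or None.
- arm.observe(): the state.
- arm.get_image(name): name is "scene" or "top"; returns (picture, depth): 420x560x3 uint8, blue, green, red; 420x560 float32, mm along the optical axis (not along the pixel's ray), 0 where there is no reading.
- arm.camera_params(name): a dict with "fx", "fy", "cx", "cy" (pixels), "dist_coeffs" ([k1, k2, p1, p2, k3] as OpenCV has them; the pictures are not rectified), "R" (3x3) and "t" (3): a world point X has camera coordinates R X + t. Camera axes: x right, y down, z forward; pixel columns grow to the right and rows downward; lengths in mm; the calibration is good to about 2 mm. A picture is of the moment at which its call begins. camera_params takes no time and is no camera call.
A pose or a line that the arm cannot do raises arm.IKError and nothing moves.
- arm.close_job(): hands the job in; it is judged then, once.
The state is a dict: "time_s": time; "joint_pos": joint angles; "joint_velocities": joint speeds; "joint_torque": joint torques, N m; "position": TCP position; "eef_rot": TCP orientation; "force": force on the tool from outside, world axes, zero at the start; "wrist_torque": the same for the moment, N m; "width": opening from 0.0 (shut) to 1.0 (fully open); "grasp_force": force on a finger pad.
Only numpy, scipy, OpenCV 4.12 (cv2) and the standard library are available. Lean on these libraries where they do the work, as an engineer would, in place of code of your own. Each camera call takes 0.05 s, during which the arm holds its last target. There are 200 camera calls.

## Working session

There is one attempt and no reset: what is moved stays moved. The work goes in short steps, each a Python script; the robot and the scene stay as the last script left them, time stands still between calls to the robot, and variables do not carry over. Pictures are saved under pics/ and viewed, at most 10 in all, crops included, and the job is handed in when it is done.

```bash
mkdir -p pics; ls
python3 - <<'E'
from cell import arm
import cv2,numpy as np
for n in("scene","top"):
    p,d=arm.get_image(n); cv2.imwrite(f"pics/{n}0.png",p); np.save(f"pics/{n}0.npy",d)
    c=arm.camera_params(n); print(n,{k:np.round(v,3).tolist() for k,v in c.items()})
s=arm.observe();print(s["time_s"],s["eef_rot"],s["width"],arm.pinch_z)
E
```

```text
pics
scene {'fx': 488.811, 'fy': 488.811, 'cx': 281.832, 'cy': 209.306, 'dist_coeffs': [0.036, 0.0, 0.0, 0.0, 0.0], 'R': [[0.702, 0.712, -0.016], [0.488, -0.498, -0.717], [-0.518, 0.496, -0.697]], 't': [-359.013, -210.25, 1340.056]}
top {'fx': 510.254, 'fy': 510.254, 'cx': 271.612, 'cy': 201.669, 'dist_coeffs': [0.017, 0.0, 0.0, 0.0, 0.0], 'R': [[-0.014, -1.0, 0.016], [-0.989, 0.012, -0.144], [0.144, -0.018, -0.989]], 't': [-18.198, 535.889, 1013.24]}
0.1 [-3.10333654e+00 -4.76693500e-01  2.34063712e-04] 0.999315691967933 18.8
```

View pics/scene0.png

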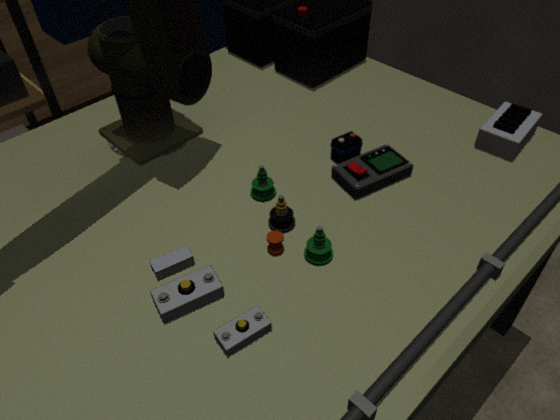

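View pics/top0.png

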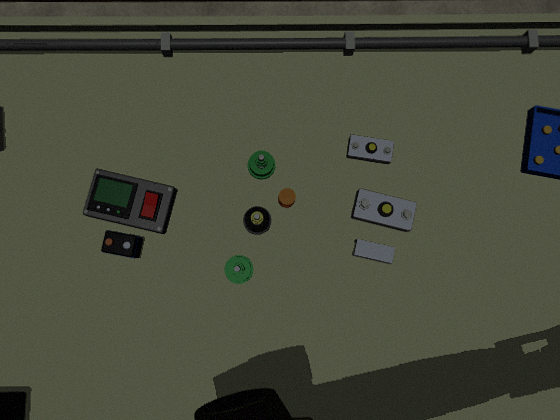

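The scene view shows the black stud at (281,212), the large shunt at (187,290) and the panel at (372,170). In the top view these are at (257,218), (386,209) and (130,200). The rocker is at (150,205), and its +x (raised) half points up in the image.

```bash
cat > h.py <<'E'
import cv2,numpy as np
from cell import arm
def ray(n,uv):
    c=arm.camera_params(n);K=np.array([[c["fx"],0,c["cx"]],[0,c["fy"],c["cy"]],[0,0,1]])
    q=cv2.undistortPoints(np.array([[uv]],float),K,np.array(c["dist_coeffs"],float))[0,0]
    R=np.array(c["R"]);t=np.array(c["t"]).ravel()
    return -R.T@t, R.T@np.array([q[0],q[1],1])
def onplane(n,uv,z):
    o,d=ray(n,uv);return o+d*(z-o[2])/d[2]
def blobs(img,lo,hi,box,amin=8):
    x0,y0,x1,y1=box
    m=cv2.inRange(cv2.cvtColor(img[y0:y1,x0:x1],cv2.COLOR_BGR2HSV),lo,hi)
    cs,_=cv2.findContours(m,cv2.RETR_EXTERNAL,cv2.CHAIN_APPROX_NONE)
    return [c+np.array([[x0,y0]]) for c in sorted(cs,key=cv2.contourArea,reverse=True) if cv2.contourArea(c)>=amin]
def cen(c):
    m=cv2.moments(c);return m["m10"]/m["m00"],m["m01"]/m["m00"]
E
python3 - <<'E'
from h import *
np.set_printoptions(precision=1,suppress=True)
T=cv2.imread("pics/top0.png");S=cv2.imread("pics/scene0.png")
for n,I,b,z in(("top",T,(370,195,402,225),48),("scene",S,(172,275,202,300),48)):
    for c in blobs(I,(20,120,70),(35,255,255),b): print("yellow",n,cen(c),cv2.contourArea(c),onplane(n,cen(c),z))
for n,I,b in(("top",T,(130,180,175,230)),("scene",S,(335,150,380,190))):
    for c in blobs(I,(0,150,50),(8,255,255),b):
        print("red",n,cen(c),cv2.contourArea(c),onplane(n,cen(c),49)); print(np.array([onplane(n,p,49)[:2] for p in cv2.boxPoints(cv2.minAreaRect(c))]))
# panel and shunt outlines vs table: low saturation
for nm,b,z in(("panel",(75,160,185,240),36),("shunt",(345,180,425,238),34)):
    for c in blobs(T,(0,0,60),(179,45,255),b,100): print(nm,cen(c),cv2.contourArea(c)); print(np.array([onplane("top",p,z)[:2] for p in cv2.boxPoints(cv2.minAreaRect(c))]))
A=[cv2.resize(T[190:245,230:300],None,fx=5.5,fy=5.5,interpolation=2),cv2.resize(S[180:240,255:325],None,fx=5.5,fy=5.5,interpolation=2)]
B=[cv2.resize(T[175:235,125:180],None,fx=5,fy=5,interpolation=2),cv2.resize(S[130:200,325:420],None,fx=4,fy=4,interpolation=2)]
W=np.zeros((600,800,3),np.uint8)
for y,L in((0,A),(335,B)):
    x=0
    for a in L: a=a[:min(len(a),600-y)]; W[y:y+len(a),x:x+a.shape[1]]=a[:, :800-x]; x+=a.shape[1]
cv2.imwrite("pics/crop.png",cv2.convertScaleAbs(W,alpha=1.8))
E
```

```text
yellow top (386.1764705882353, 208.0686274509804) 51.0 [ 518.2 -259.4   48. ]
yellow scene (185.03426791277255, 283.4517133956386) 53.5 [ 519.2 -259.2   48. ]
red top (149.0456349206349, 204.7824074074074) 252.0 [530.8 223.9  49. ]
[[510.9 241. ]
 [558.6 230.3]
 [552.1 205.9]
 [504.5 216.8]]
red scene (356.06144393241163, 167.49308755760367) 108.5 [531.8 224.   49. ]
[[510.  212. ]
 [500.8 240.5]
 [555.5 235.3]
 [563.6 207.6]]
shunt (385.0145896656535, 209.00151975683892) 1645.0
[[ 505.2 -192. ]
 [ 563.8 -208.8]
 [ 531.3 -330. ]
 [ 473.2 -312.3]]
```

View pics/crop.png

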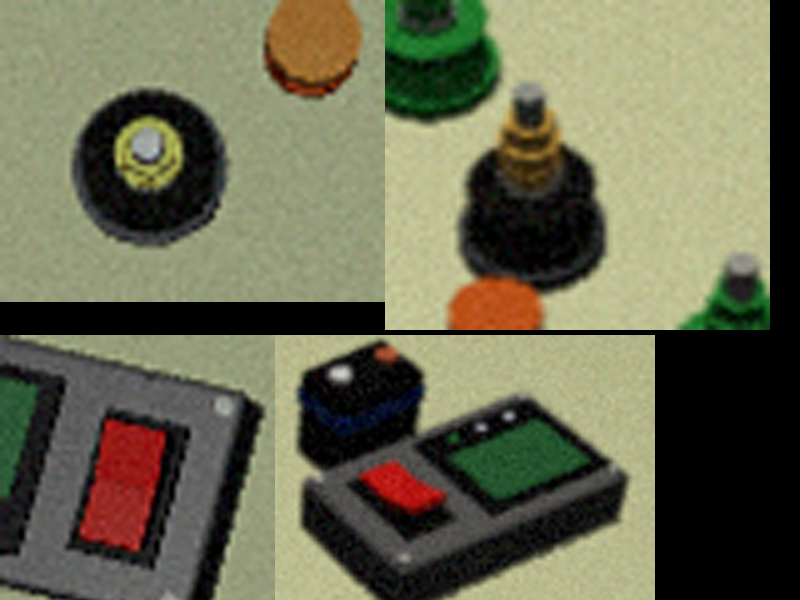

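The crop shows the stud tip at about (257,216) in top and (281,196) in scene. The rocker's raised end is the upper one in top, towards world +x, and no bystander stands near any of the presses. Next is the stud.

```bash
cat >> h.py <<'E'
def down(yaw): return np.pi*np.array([np.cos(yaw/2),np.sin(yaw/2),0])
O=down(-0.225)
def st(tag):
    s=arm.observe();print(tag,round(s["time_s"],2),np.round(s["position"],1),np.round(s["force"],1),np.round(s["width"],3))
E
python3 - <<'E'
from h import *
a=onplane("top",(256.5,215.6),82);b=onplane("scene",(281,196),82);print(a,b)
p=(a+b)/2
arm.close();st("closed")
arm.move_pose([p[0],p[1],140],O);st("above")
arm.servo_line([p[0],p[1],95],v=80)
print(arm.servo_line([p[0],p[1],77.5],v=12,contact_N=2.5));st("touch")
arm.servo_line([p[0],p[1],140],v=100);st("up")
E
```

```text
[501.99138657   5.62010358  82.        ] [502.52359731   7.94665628  82.        ]
closed 1.62 [ 195.  -620.   214.7] [ 0.  -0.5 -0.2] 0.005
above 4.11 [502.5   6.2 140.2] [ 0.7 -0.1 -0.8] 0.005
True
touch 5.94 [502.2   6.8  80.2] [-0.4 -0.2  3.2] 0.007
up 6.69 [501.7   6.8 139.3] [ 0.2 -0.3  0.1] 0.007
```

The stud was touched at z ≈ 80 with 3 N. Next is the button.

Run:
```python
from h import *
x,y=518.7,-259.3
arm.move_pose([x,y,120],O);st("above")
arm.servo_line([x,y,56],v=80)
print(arm.servo_line([x,y,38.5],v=12,contact_N=11));st("press")
arm.servo_line([x,y,120],v=100);st("up")
p,d=arm.get_image("scene");cv2.imwrite("pics/b.png",p)
```

```text
above 7.73 [ 518.6 -258.3  119.6] [ 0.4 -0.1  0. ] 0.004
True
press 9.78 [ 518.7 -259.3   42.3] [-1.2  1.1  4. ] 0.004
up 10.72 [ 518.2 -259.   119.1] [ 1.  -0.1 -0.3] 0.007
```

Run:
```python
from h import *
x,y=518.7,-259.3
arm.servo_line([x,y,48],v=80)
print(arm.servo_line([x,y,38],v=8,contact_N=15))
P=[arm.observe() for _ in range(1)]
z=[]
for i in range(6): arm.hold(0.05);z.append((arm.observe()["position"][2],arm.observe()["force"][2]))
print(np.round(z,1).tolist())
arm.servo_line([x,y,120],v=100)
u=np.array([0.975,-0.22])/np.hypot(.975,.22)
r=np.array([532.1,223.3])+19.7*u
print(r)
arm.move_pose([*r,120],O);st("above")
arm.servo_line([*r,64],v=80)
print(arm.servo_line([*r,42.5],v=12,contact_N=12));
z=[]
for i in range(6): arm.hold(0.05);s=arm.observe();z.append((s["position"][2],s["force"][2]))
print(np.round(z,1).tolist())
arm.servo_line([*r,130],v=100)
arm.move_pose([450,60,250],O);st("up")
I=[arm.get_image(n)[0] for n in("scene","top")]
cv2.imwrite("pics/end.png",np.hstack([cv2.resize(I[0][120:200,320:420],(400,320),interpolation=2),cv2.resize(I[1][165:245,80:180],(400,320),interpolation=2)]))
cv2.imwrite("pics/end_scene.png",I[0])
```

```text
True
[[42.3, 3.3], [42.2, 5.0], [42.3, 5.3], [42.3, 5.2], [42.3, 6.1], [42.2, 5.4]]
[551.31687051 218.96388563]
above 15.69 [551.7 218.1 120. ] [ 0.1 -0.2 -0.7] 0.004
True
[[46.2, 3.5], [46.3, 3.9], [46.2, 3.5], [46.3, 4.2], [46.3, 3.3], [46.3, 3.2]]
up 20.15 [449.9  60.3 249. ] [ 0.2 -0.3 -1. ] 0.002
```

View pics/end.png

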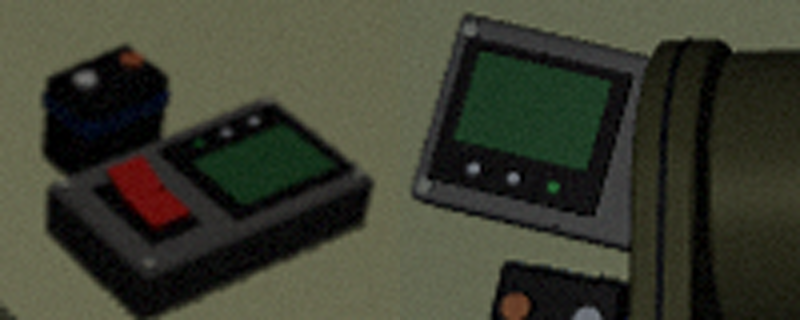

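View pics/end_scene.png

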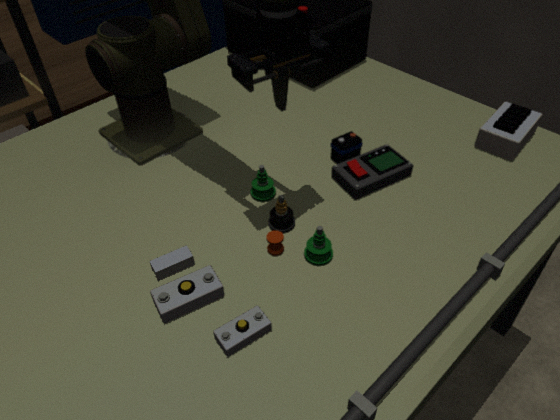

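The crops show the rocker flipped, with its far half now raised. The button sits at its stop at 42.3 mm, and the cell, guard and insulator are where they were.

```bash
python3 -c "
from cell import arm
print(arm.close_job())"
```

```text
the job is handed in; nothing more can be done
None
```

The job is handed in: I touched the earth stud, pressed the reset button fully in and flipped the rocker fully over, in that order and with light touches; the cell, guard and insulator did not move.

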